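# Fetch the brass fitting from behind the bottle and the tin for the wash basket

## Task

The brass fitting in the drip tray is wanted for the ultrasonic bath, but the blue bottle and the red tin crowd it: first stand both of them on the black rubber mat, then stand the brass fitting upright on the floor of the wash basket, beside the bearing ring, while they wait there, and finally put the bottle and the tin back in the tray, each upright and centred on the pad of its own colour. Set everything down gently, do not drop or tip anything over, and leave the dark steel fitting in the tray and the bearing ring in the basket where they are.

Things in the scene. Friction and masses are not known exactly. Their poses are not given: they have to be found in the camera images.
- brass_fitting: Brass pipe fitting standing upright in the tray, close behind (farther from the robot than) and between the bottle and the tin: hexagonal foot 34 mm across flats (39 mm across corners) and 16 mm high, above it a round neck 24 mm in diameter up to 48 mm total height; 0.14 to 0.28 kg. Grip it by the neck. Origin: centre of its underside, z up.
- blue_bottle: Blue round plastic bottle with white cap and white label band, closed and upright: straight body 52 mm in diameter up to 112 mm, cap 28 mm in diameter, 138 mm high in all; 0.25 to 0.5 kg. Grip it by the upper straight body. Origin: centre of its underside, z up.
- red_tin: Red square tin with a yellow band and a round black cap, closed and upright: 46 x 46 mm square (x and y axes square to its faces), shoulder at 118 mm, cap 26 mm in diameter, 136 mm high in all; 0.28 to 0.56 kg. Origin: centre of its underside, z up.
- blue_pad: Blue disc fixed in the tray, 82 mm in diameter and 3 mm thick, the blue bottle's home; the bottle stands on it at the start. Origin: centre of its underside (on the tray's floor, 4 mm above the bench); its top is 3 mm higher. The two pads' centres are about 110 mm apart. Its x axis points away from the robot across the tray's depth (yaw is the tray's yaw), its y axis along the row of the two pads.
- red_pad: Red disc fixed in the tray, 82 mm in diameter and 3 mm thick, the red tin's home; the tin stands on it at the start. Origin and axes as for the blue pad. Which pad is left and which right changes from start to start. The drip tray (aluminium, 230 x 260 mm, rim 16 mm high) holds both pads and both fittings.
- mat: Black rubber mat lying fixed on the bench to one side of the tray, 250 mm (its x) by 160 mm (its y), 4 mm thick: waiting place for the bottle and the tin, which fit side by side along its x axis. Origin: centre of its underside.
- basket: Stainless open wash basket fixed on the bench to the other side of the tray, 180 mm (its x) by 140 mm (its y) outside, 50 mm high, walls and floor 3 mm thick, with a low wire grip outside each short end reaching 21 mm out. Origin: centre of its underside; the inner floor is 3 mm higher.
- steel_fitting: Bystander: dark steel fitting of the same shape and size as the brass one, standing upright at the far side of the tray. Origin: centre of its underside.
- bearing_ring: Bystander: steel bearing ring lying flat inside the wash basket, waiting to be washed, up to 55 mm from the middle along the basket's length (x) and up to 30 mm across: 40 mm outside diameter, 24 mm bore, 14 mm high. Origin: centre of its underside.
Things that resemble listed ones, but are neither listed nor needed, are in the scene too. Of the things that look like the red_tin, the largest one is meant. There is more than one size of the blue_bottle; the one meant has the size given above.

How it is judged (in metres and radians):
On the way, in this order (a step that is already met when the one before it is completed fails the run):
1. the bottle and the tin both stand upright on the mat, released and at rest (x of blue_bottle in the frame of mat between -0.11 and 0.11 m and y of blue_bottle in the frame of mat between -0.065 and 0.065 m and z of blue_bottle in the frame of mat between 0.001 and 0.009 m and angle between each of blue_bottle, red_tin's own z axis and vertical below 0.12 rad and contact force between the fingers and blue_bottle below 0.1 N and linear speed of each of blue_bottle, red_tin below 0.03 m/s and angular speed of each of blue_bottle, red_tin below 0.3 rad/s and x of red_tin in the frame of mat between -0.11 and 0.11 m and y of red_tin in the frame of mat between -0.065 and 0.065 m and z of red_tin in the frame of mat between 0.001 and 0.009 m and contact force between the fingers and red_tin below 0.1 N), for 0.2 s.
2. the brass fitting stands upright on the basket's floor, released and at rest, while bottle and tin still stand on the mat (all of step 1 and x of brass_fitting in the frame of basket between -0.085 and 0.085 m and y of brass_fitting in the frame of basket between -0.065 and 0.065 m and z of brass_fitting in the frame of basket between 0 and 0.01 m and angle between brass_fitting's own z axis and vertical below 0.12 rad and contact force between the fingers and brass_fitting below 0.1 N and linear speed of brass_fitting below 0.03 m/s and angular speed of brass_fitting below 0.3 rad/s), for 0.2 s.
At the end, for the whole second after the job is handed in: The brass fitting stands upright (within 0.12 rad) on the floor of the basket; the blue bottle stands on the blue pad and the red tin on the red pad, each upright (within 0.1 rad) and within 15 mm of the pad's centre; all three are released and at rest (x of brass_fitting in the frame of basket between -0.085 and 0.085 m and y of brass_fitting in the frame of basket between -0.065 and 0.065 m and z of brass_fitting in the frame of basket between 0 and 0.01 m and angle between brass_fitting's own z axis and vertical below 0.12 rad and contact force between the fingers and brass_fitting below 0.1 N and linear speed of each of brass_fitting, blue_bottle, red_tin below 0.03 m/s and angular speed of each of brass_fitting, blue_bottle, red_tin below 0.3 rad/s and horizontal distance between blue_bottle and blue_pad below 0.015 m and z of blue_bottle in the frame of blue_pad between 0 and 0.008 m and angle between each of blue_bottle, red_tin's own z axis and vertical below 0.1 rad and contact force between the fingers and blue_bottle below 0.1 N and horizontal distance between red_tin and red_pad below 0.015 m and z of red_tin in the frame of red_pad between 0 and 0.008 m and contact force between the fingers and red_tin below 0.1 N); the robot touches nothing.
It fails at once if the bottle or the tin is tipped over (over 0.6 rad) (angle between any of blue_bottle, red_tin's own z axis and vertical above 0.6 rad).
It fails at once if the brass fitting is tipped over (over 0.8 rad) (angle between brass_fitting's own z axis and vertical above 0.8 rad).
It fails at once if something is dropped or thrown (over 0.8 m/s out of the fingers) ((linear speed of blue_bottle above 0.8 m/s and contact force between the fingers and blue_bottle below 0.05 N) or (linear speed of red_tin above 0.8 m/s and contact force between the fingers and red_tin below 0.05 N) or (linear speed of brass_fitting above 0.8 m/s and contact force between the fingers and brass_fitting below 0.05 N)).
It fails at once if a bystander is disturbed (steel fitting or bearing ring moved over 20 mm) (distance of any of steel_fitting, bearing_ring from where it was at the start of the episode above 0.02 m).
It also fails if it takes over 117 s, if anything falls off the work surface, if the arm or the gripper's body presses on something with over 40 N, if the wrist force passes 120 N, or if a joint passes its speed limit or range.

## Robot

A 6-joint arm with a two-finger parallel gripper is mounted at the origin on the work surface. World frame = base frame: x ahead of the robot, y to its left, z up, the work surface at z = 0. Lengths are in mm, angles in rad, forces in N, time in s.
With the tool pointing down it reaches from about 350 to 875 mm from the base axis. Payload 4.2 kg.
Tool frame: the origin (TCP) lies midway between the tips of the shut fingers; the grasp point (between the pads) lies 19 mm behind it (arm.hold_point_z is the distance from the TCP to the grasp point, in mm); z points along the fingers, y is the line along which they close (so a half turn about z gives the same grasp; the last joint's range is limited). The gripper opens to 85 mm and grips with 20 to 120 N. Pads are 22 mm wide; open, the fingers measure 114 mm over their backs; the gripper's body (76 mm by 85 mm) begins 54 mm behind the grasp point. The pads swing forward as they close: fully open they stand 13 mm farther back than shut.
Start: joints at [1.36, 0.385, 0.008, 0, -1.194, -0.259], TCP at [282.909, 557.281, 231.312] pointing down, gripper open.
Joint ranges: [-3.14, 3.14], [-1.21, 2.06], [-1.07, 1.41], [-3.16, 2.05], [-2.99, -0.16], [-3.1, 3.1]. Speed limits (rad/s): [2.79, 2.79, 3.14, 3.14, 3.14, 3.14].

## Interface

Orientations are given as a unit quaternion [x, y, z, w].
In Python, from bench import arm, vision gives the robot as it stands. The module is installed in compiled form; this text tells all that it offers.
- The arm moves only by the tool servo_tool, never from a script. Its argument "plan" is a list of rows, each a list of 7 numbers: the shift along the world's x, y, z each as a share of 300 mm, from -1 to 1, then the turn, a rotation vector about the world's x, y, z each as a share of 2 rad, from -1 to 1, then the opening, from 0 (shut) to 1 (fully open). A call has 1 to 20 rows; each row shifts and turns the commanded pose from where the row before left it; what a row does not reach is not made up. A row lasts 1/8 s, in which the tool goes at most 62.5 mm and 10.7 degrees, less where a joint would pass 70% of its speed; a pose out of reach is approached as far as the arm can. A call with a number of a shift or a turn outside -1 to 1 is refused whole. A call with a gripper value outside its range is refused whole. The fingers move at their own pace and stop on an object; the grip force is fixed at half the most. Time passes only in rows, so rows that do not move let the fingers close. It gives the time, the measured TCP pose, the force, the opening and the grip force at its end, in the units of the state.
- arm.read_state(): the state, without advancing time (a new reading comes with each control period).
- vision.get_image(name): name is "scene" or "top"; returns a dict with "image" (420x560x3 uint8, red, green, blue), "z_map" (420x560 float32, mm along the optical axis (not along the pixel's ray), 0 where there is no reading), "K" (3x3 intrinsics, pixels), "D" ([k1, k2, p1, p2, k3] as OpenCV has them; the pictures are not rectified), "world_to_cam" (4x4, takes a point from world to camera coordinates). Camera axes: x right, y down, z forward; pixel columns grow to the right and rows downward; lengths in mm; the calibration is good to about 2 mm. A picture is of the moment at which its call begins.
- arm.job_done(): hands the job in; it is judged then, once.
The state is a dict: "clock": time; "joints": joint angles; "joint_vel": joint speeds; "joint_efforts": joint torques, N m; "position": TCP position; "ee_rot": TCP orientation; "contact_force": force on the tool from outside, world axes, zero at the start; "wrist_torque": the same for the moment, N m; "gripper_width": finger opening in mm; "grasp_force": force on a finger pad.
Only numpy, scipy, OpenCV 4.12 (cv2) and the standard library are available. Lean on these libraries where they do the work, as an engineer would, in place of code of your own. Each camera call takes 0.05 s, during which the arm holds its last target. There are 200 camera calls.

## Working session

There is one attempt and no reset: what is moved stays moved. The work goes in short steps, Python scripts to look and compute and a tool call to move; the robot and the scene stay as the last step left them, time stands still between calls to the robot, and variables do not carry over. Pictures are saved under pics/ and viewed, at most 14 in all, crops included, and the job is handed in when it is done.

Besides the shell and the picture viewer there is one more tool, called after "Request:" as name(argument=value, ...) on one line, values as JSON. servo_tool: Moves the arm, as the interface text tells. Its arguments: {"type":"object","properties":{"plan":{"type":"array"}},"required":["plan"]}

```bash
mkdir -p pics
cat > h.py <<'E'
import numpy as np, cv2
from bench import arm, vision
def grab(n):
    d=vision.get_image(n); return d
def cloud(d):
    """world xyz (mm) per pixel, nan where none"""
    z=d["z_map"]; h,w=z.shape
    u,v=np.meshgrid(np.arange(w),np.arange(h))
    p=cv2.undistortPoints(np.stack([u,v],-1).reshape(-1,1,2).astype(float),d["K"],np.array(d["D"],float)).reshape(h,w,2)
    P=np.dstack([p*z[...,None],z,np.ones_like(z)])
    W=P@np.linalg.inv(d["world_to_cam"]).T
    W=W[...,:3]; W[z<=0]=np.nan
    return W
E
python3 - <<'E'
from h import *
for n in("scene","top"):
    d=grab(n); cv2.imwrite(f"pics/{n}0.png",d["image"][...,::-1]); np.savez(f"{n}0.npz",**d)
    print(n,np.linalg.inv(d["world_to_cam"]).round(2).tolist())
s=arm.read_state();print(s)
E
```

```text
scene [[-0.54, 0.53, -0.65, 1110.16], [0.84, 0.35, -0.41, 366.87], [0.01, -0.77, -0.64, 588.3], [0.0, 0.0, 0.0, 1.0]]
top [[0.0, -0.99, 0.11, 413.74], [-1.0, -0.0, -0.03, 19.75], [0.03, -0.11, -0.99, 1175.85], [0.0, 0.0, 0.0, 1.0]]
{'clock': 0.1, 'joints': array([ 1.35959094e+00,  3.85511147e-01,  6.78857526e-03, -3.70521050e-04,
       -1.19399132e+00, -2.58627617e-01]), 'joint_vel': array([ 1.68102164e-04, -2.78483858e-03,  4.09260153e-03,  9.62052368e-04,
        1.84784708e-04, -7.35142630e-05]), 'joint_efforts': array([-4.59287148e-04, -3.93315768e+01,  1.88930869e+01,  4.19796690e+00,
       -2.59910965e-03,  7.65872613e-06]), 'position': array([282.71569766, 556.84401073, 230.33173184]), 'ee_rot': array([ 9.72517411e-01, -2.32828126e-01, -1.49418088e-04,  9.62594256e-04]), 'contact_force': array([-0.78278528, -0.15592491,  0.35745883]), 'wrist_torque': array([0.01100552, 0.03871711, 0.03212789]), 'grasp_force': 0.0, 'gripper_width': 85.2560169266888}
```

View pics/scene0.png

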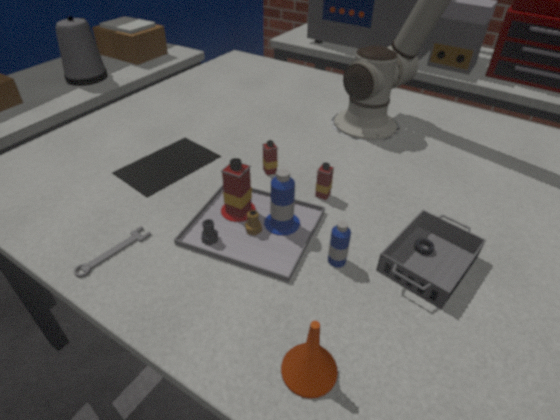

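View pics/top0.png

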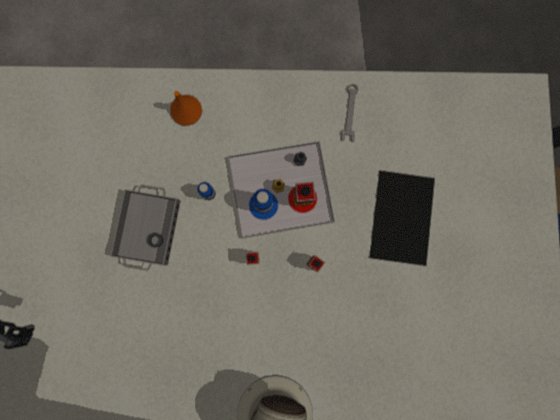

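The scene picture shows the tray with the tin (237,190) and bottle (283,205) and the brass fitting (254,222) between them. The steel fitting is at (209,232), the mat at (168,165) and the basket at (430,255). In the top picture the bottle is at (263,200), the tin (305,192), brass (279,186), steel (300,158), mat (402,218), basket (145,228) and ring (155,240). The small look-alikes are at (206,190), (252,258) and (316,264).

```bash
cat >> h.py <<'E'
def masks(d):
    hsv=cv2.cvtColor(d["image"],cv2.COLOR_RGB2HSV); H,S,V=[hsv[...,i].astype(int) for i in range(3)]
    return {"red":((H<8)|(H>172))&(S>140)&(V>50),"blue":(H>100)&(H<130)&(S>130)&(V>50),"brass":(H>12)&(H<28)&(S>90)&(V>40),"dark":(V<60)}
def rect(P): 
    r=cv2.minAreaRect(P[:,:2].astype(np.float32)); return np.round(r[0],1),np.round(r[1],1),round(r[2],1)
E
python3 - <<'E'
from h import *
for n in("top","scene"):
    d=dict(np.load(f"{n}0.npz")); W=cloud(d); M=masks(d); x,y,z=np.moveaxis(W,-1,0)
    print("==",n,"bench z",np.nanmedian(z[(x>350)&(x<700)&(abs(y)<300)]))
    for c in M:
        for lo,hi in((2,12),(12,60),(60,105),(105,125),(125,150)):
            m=M[c]&(z>lo)&(z<hi)&(x>250)&(x<800)&(abs(y)<500)
            k,l,st,_=cv2.connectedComponentsWithStats(m.astype(np.uint8))
            for i in range(1,k):
                if st[i,4]>=8:
                    P=W[l==i]; print(c,(lo,hi),st[i,4],"mean",P.mean(0).round(1),"rect",*rect(P))
E
```

```text
== top bench z 1.7849525202276482
red (2, 12) 205 mean [558.9 -69.    7.1] rect [566.1 -72.9] [76.9 57.6] 81.2
red (60, 105) 82 mean [410.2  60.1  82.3] rect [409.8  60.6] [25.4 25.6] 0.8
red (60, 105) 80 mean [ 396.  -102.6   81.8] rect [ 396.3 -102.7] [28.1 27.2] 49.9
red (105, 125) 14 mean [591.  -85.6 123.7] rect [591.6 -86.3] [19.7  8.3] 37.3
red (105, 125) 14 mean [586.4 -55.7 123.2] rect [586.6 -55.7] [ 7.7 15.4] 89.9
red (105, 125) 16 mean [567.6 -86.9 123.5] rect [567.4 -87.1] [10.  18.5] 37.1
red (105, 125) 10 mean [564.4 -55.8 123.1] rect [563.7 -56.9] [ 5.3 15.1] 89.9
red (105, 125) 8 mean [561.6 -69.6 123.9] rect [562.1 -69.6] [12.3  5.7] 27.6
red (125, 150) 112 mean [574.3 -71.5 128.5] rect [575.7 -71.9] [40.3 40.2] 7.3
blue (2, 12) 239 mean [541.4  32.    7.6] rect [548.4  33.8] [59.9 77. ] 2.8
blue (60, 105) 86 mean [580.9 179.8  83.9] rect [584.4 183.5] [29.5 34.2] 22.0
blue (105, 125) 124 mean [552.3  34.5 120.9] rect [556.6  34.2] [47.1 48.1] 45.5
blue (125, 150) 27 mean [552.4  20.5 127. ] rect [552.7  19.4] [13.3 33.3] 68.8
blue (125, 150) 18 mean [545.7  44.7 12
[... 3406 characters left out ...]
) 13 mean [399.5 331.7  28.7] rect [398.9 331.5] [8.3 6.4] 79.5
dark (12, 60) 317 mean [408.6 384.4  27.7] rect [408.1 378.2] [82.7  7.6] 81.6
dark (12, 60) 8 mean [400.2 330.6  14.2] rect [400.5 330.6] [8.7 3.6] 75.7
dark (12, 60) 132 mean [461.8 322.   15.3] rect [460.9 321.9] [36.3 36.2] 30.5
dark (12, 60) 520 mean [580.5 349.9  25.8] rect [575.6 344.1] [ 60.2 151.2] 15.5
dark (12, 60) 164 mean [578.5 328.4  38.1] rect [585.2 326.9] [60.1 19. ] 82.1
dark (60, 105) 23 mean [ 400.4 -102.9   88.6] rect [ 400.2 -102.6] [11.4  9.4] 15.7
dark (60, 105) 27 mean [414.9  60.9  89.8] rect [414.7  60.4] [ 8.9 11.7] 27.0
dark (125, 150) 104 mean [581.2 -69.5 138.1] rect [578.6 -71. ] [20.9 18.9] 31.5
```

```bash
cat >> h.py <<'E'
from scipy.optimize import least_squares
def discfit(P,r):
    """centre of disc radius r: robust fit to the hull's outer edge points"""
    c0=P[:,:2].mean(0)
    hull=cv2.convexHull(P[:,:2].astype(np.float32))[:,0]
    s=least_squares(lambda c:np.hypot(*(hull-c).T)-r,c0,loss="soft_l1",f_scale=1.5)
    return s.x.round(1)
E
python3 - <<'E'
from h import *
for n in("top","scene"):
    d=dict(np.load(f"{n}0.npz")); W=cloud(d); M=masks(d); x,y,z=np.moveaxis(W,-1,0); print(n)
    near=lambda cx,cy,r:np.hypot(x-cx,y-cy)<r
    print(" redpad",discfit(W[M["red"]&(z>3)&(z<10)&near(565,-71,60)],41)," bluepad",discfit(W[M["blue"]&(z>3)&(z<10)&near(550,34,60)],41))
    P=W[(z>139)&(z<150)&near(556,34,40)]; print(" bottle cap",len(P),P.mean(0).round(1),discfit(P,14))
    P=W[(z>138)&(z<150)&near(576,-71,40)]; print(" tin cap",len(P),P.mean(0).round(1),discfit(P,13))
    P=W[(z>119)&(z<130)&near(576,-71,40)]; print(" tin shoulder",len(P),P.mean(0).round(1),*rect(P))
    P=W[(z>47)&(z<60)&near(605,-7,30)]; print(" brass top",len(P),P.mean(0).round(1),discfit(P,12))
    P=W[(z>47)&(z<60)&near(682,-65,30)]; print(" steel top",len(P),P.mean(0).round(1))
    P=W[(z>14)&(z<22)&near(460,323,30)]; print(" ring",len(P),P.mean(0).round(1),discfit(P,20))
    P=W[(z>43)&(z<56)&near(495,345,160)]; print(" basket rim",len(P),*rect(P))
    P=W[(z>14)&(z<22)&near(590,-15,180)]; print(" tray rim",len(P),*rect(P))
E
```

```text
top
 redpad [578.2 -74.8]  bluepad [558.8  34.7]
 bottle cap 99 [559.   35.  144.8] [559.4  34.8]
 tin cap 85 [576.7 -71.5 142.8] [576.7 -71.9]
 tin shoulder 258 [576.1 -71.6 125.1] [577.1 -71.9] [47.  46.8] 5.5
 brass top 68 [609.   -6.9  52.1] [609.4  -7.1]
 steel top 68 [684.2 -66.8  52.5]
 ring 105 [458.8 325.5  17.4] [459.4 325.5]
 basket rim 560 [492.2 347.1] [143.1 221.1] 80.0
 tray rim 476 [601.1 -14.1] [230.7 259.8] 10.1
scene
 redpad [570.9 -78.1]  bluepad [552.9  29.6]
 bottle cap 112 [561.2  33.4 144.1] [558.9  32.1]
 tin cap 83 [578.9 -73.2 142.5] [577.7 -74.2]
 tin shoulder 249 [583.6 -69.  124.5] [575.8 -75.1] [49.4 48.7] 6.7
 brass top 85 [610.4  -8.8  51.4] [609.1  -9.3]
 steel top 85 [684.8 -68.   51.6]
 ring 139 [459.1 322.8  15.9] [458.6 322.7]
 basket rim 1013 [491.2 343.6] [140.6 220.9] 80.5
 tray rim 849 [577.4 -21.6] [277.8 261.1] 10.1
```

Request:
servo_tool(plan=[[0.07,-0.15,0,0,0,-0.0917,1],[0.07,-0.15,0,0,0,-0.0917,1],[0.07,-0.15,0,0,0,-0.0917,1],[0.07,-0.15,0,0,0,-0.0917,1],[0.07,-0.15,0,0,0,-0.0917,1],[0.07,-0.15,0,0,0,-0.0917,1],[0.07,-0.15,0,0,0,-0.0917,1],[0.07,-0.15,0,0,0,-0.0917,1],[0.07,-0.15,0,0,0,-0.0917,1],[0.07,-0.15,0,0,0,-0.0917,1],[0.07,-0.15,0,0,0,-0.0917,1],[0.07,-0.15,0,0,0,-0.0917,1],[0.07,-0.15,0,0,0,-0.0917,1],[0.07,-0.15,0,0,0,-0.0917,1],[0,0,0,0,0,0,1],[0,0,0,0,0,0,1]])

```text
clock: 2.1
position: [576.5, -72.8, 230.6]
ee_rot: [-0.052, 0.999, 0.0, -0.001]
contact_force: [-0.1, 0.1, -0.1]
gripper_width: 85.6
grasp_force: 0.0
```

Request:
servo_tool(plan=[[0,0,-0.1,0,0,0,1],[0,0,-0.12,0,0,0,1],[0,0,-0.12,0,0,0,1],[0,0,-0.08,0,0,0,1],[0,0,-0.05,0,0,0,1],[0,0,-0.03,0,0,0,1],[0,0,0,0,0,0,1],[0,0,0,0,0,0,0.2],[0,0,0,0,0,0,0.2],[0,0,0,0,0,0,0.2],[0,0,0,0,0,0,0.2],[0,0,0,0,0,0,0.2],[0,0,0,0,0,0,0.2],[0,0,0,0,0,0,0.2]])

```text
clock: 3.85
position: [577.7, -72.6, 82.2]
ee_rot: [-0.052, 0.999, -0.0, 0.001]
contact_force: [-0.5, 0.3, 4.3]
gripper_width: 45.4
grasp_force: 62.6
```

Request:
servo_tool(plan=[[0,0,0.03,0,0,0,0.2],[0,0,0.06,0,0,0,0.2],[0,0,0.09,0,0,0,0.2],[0,0,0.06,0,0,0,0.2],[0,-0.05,0,0,0,0,0.2],[0,-0.1,0,0,0,0,0.2],[0,-0.14,0,0,0,0,0.2],[0,-0.14,0,0,0,0,0.2],[0,-0.14,0,0,0,0,0.2],[0,-0.14,0,0,0,0,0.2],[0,-0.12,0,0,0,0,0.2],[0,-0.08,0,0,0,0,0.2],[-0.015,-0.045,0,0,0,0,0.2],[0,0,0,0,0,0,0.2],[0,0,-0.05,0,0,0,0.2],[0,0,-0.06,0,0,0,0.2],[0,0,-0.05,0,0,0,0.2],[0,0,-0.03,0,0,0,0.2],[0,0,0,0,0,0,0.2],[0,0,0,0,0,0,0.2]])

```text
clock: 6.35
position: [572.9, -359.5, 96.9]
ee_rot: [-0.052, 0.999, -0.0, 0.001]
contact_force: [0.5, 0.5, -4.8]
gripper_width: 45.4
grasp_force: 62.3
```

Request:
servo_tool(plan=[[0,0,-0.02,0,0,0,0.2],[0,0,-0.02,0,0,0,0.2],[0,0,-0.01,0,0,0,0.2],[0,0,-0.005,0,0,0,0.2],[0,0,-0.003,0,0,0,0.2],[0,0,0,0,0,0,0.2],[0,0,0,0,0,0,0.2]])

```text
clock: 7.22
position: [572.4, -359.2, 79.3]
ee_rot: [-0.052, 0.999, -0.0, 0.0]
contact_force: [-0.8, 1.0, -1.7]
gripper_width: 45.4
grasp_force: 62.5
```

Request:
servo_tool(plan=[[0,0,-0.003,0,0,0,0.2],[0,0,0,0,0,0,0.2],[0,0,0,0,0,0,0.65],[0,0,0,0,0,0,0.8],[0,0,0,0,0,0,1],[0,0,0,0,0,0,1],[0,0,0,0,0,0,1],[0,0,0.06,0,0,0,1],[0,0,0.12,0,0,0,1],[0,0,0.12,0,0,0,1],[0,0,0.1,0,0,0,1],[0,0,0.08,0,0,0,1]])

```text
clock: 8.72
position: [572.8, -359.5, 225.5]
ee_rot: [-0.052, 0.999, -0.001, 0.002]
contact_force: [0.0, -0.6, -0.6]
gripper_width: 85.6
grasp_force: 0.0
```

Request:
servo_tool(plan=[[0,0.05,0,0,0,0,1],[0,0.1,0,0,0,0,1],[-0.01,0.18,0,0,0,0,1],[-0.01,0.18,0,0,0,0,1],[-0.01,0.18,0,0,0,0,1],[-0.01,0.18,0,0,0,0,1],[-0.006,0.18,0,0,0,0,1],[0,0.15,0,0,0,0,1],[0,0.111,0,0,0,0,1],[0,0,0,0,0,0,1],[0,0,-0.1,0,0,0,1],[0,0,-0.12,0,0,0,1],[0,0,-0.12,0,0,0,1],[0,0,-0.08,0,0,0,1],[0,0,-0.04,0,0,0,1],[0,0,-0.018,0,0,0,1],[0,0,0,0,0,0,1]])

```text
clock: 10.85
position: [558.9, 34.0, 79.0]
ee_rot: [-0.052, 0.999, 0.0, 0.0]
contact_force: [-0.2, 0.4, 0.5]
gripper_width: 85.1
grasp_force: 0.0
```

Request:
servo_tool(plan=[[0,0,0,0,0,0,0.3],[0,0,0,0,0,0,0.3],[0,0,0,0,0,0,0.3],[0,0,0,0,0,0,0.3],[0,0,0,0,0,0,0.3],[0,0,0,0,0,0,0.3]])

```text
clock: 11.6
position: [559.4, 34.1, 79.8]
ee_rot: [-0.052, 0.999, 0.0, 0.001]
contact_force: [-0.8, -0.3, 6.2]
gripper_width: 50.6
grasp_force: 63.3
```

Request:
servo_tool(plan=[[0,0,0.03,0,0,0,0.3],[0,0,0.06,0,0,0,0.3],[0,0,0.09,0,0,0,0.3],[0,0,0.06,0,0,0,0.3],[-0.01,-0.05,0,0,0,0,0.3],[-0.02,-0.1,0,0,0,0,0.3],[-0.04,-0.15,0,0,0,0,0.3],[-0.04,-0.15,0,0,0,0,0.3],[-0.04,-0.15,0,0,0,0,0.3],[-0.04,-0.15,0,0,0,0,0.3],[-0.04,-0.15,0,0,0,0,0.3],[-0.03,-0.15,0,0,0,0,0.3],[-0.02,-0.12,0,0,0,0,0.3],[-0.02,-0.07,0,0,0,0,0.3],[0,-0.024,0,0,0,0,0.3],[0,0,0,0,0,0,0.3],[0,0,-0.08,0,0,0,0.3],[0,0,-0.08,0,0,0,0.3],[0,0,-0.05,0,0,0,0.3],[0,0,0,0,0,0,0.3]])

```text
clock: 14.1
position: [468.0, -344.2, 86.4]
ee_rot: [-0.052, 0.999, 0.001, -0.001]
contact_force: [-0.1, -0.0, -4.4]
gripper_width: 51.1
grasp_force: 63.5
```

Request:
servo_tool(plan=[[0,0,-0.015,0,0,0,0.3],[0,0,-0.01,0,0,0,0.3],[0,0,-0.006,0,0,0,0.3],[0,0,-0.003,0,0,0,0.3],[0,0,0,0,0,0,0.3],[0,0,0,0,0,0,0.3]])

```text
clock: 14.85
position: [468.7, -345.2, 77.5]
ee_rot: [-0.052, 0.999, -0.0, 0.0]
contact_force: [0.3, 0.2, -3.1]
gripper_width: 50.7
grasp_force: 63.7
```

Request:
servo_tool(plan=[[0,0,-0.003,0,0,0,0.3],[0,0,-0.001,0,0,0,0.3],[0,0,0,0,0,0,0.3]])

```text
clock: 15.22
position: [468.8, -345.2, 76.8]
ee_rot: [-0.052, 0.999, -0.0, 0.0]
contact_force: [-0.7, 0.2, 0.4]
gripper_width: 50.2
grasp_force: 64.0
```

Request:
servo_tool(plan=[[0,0,0,0,0,0,0.7],[0,0,0,0,0,0,0.85],[0,0,0,0,0,0,1],[0,0,0,0,0,0,1],[0,0,0,0,0,0,1],[0,0,0.06,0,0,0,1],[0,0,0.12,0,0,0,1],[0,0,0.12,0,0,0,1],[0,0,0.1,0,0,0,1],[0,0,0.08,0,0,0,1],[0.04,0.1,0,0,0,0,1],[0.06,0.15,0,0,0,0,1],[0.06,0.15,0,0,0,0,1],[0.06,0.15,0,0,0,0,1],[0,0,0,0,0,0,1]])

```text
clock: 17.1
position: [535.6, -177.5, 220.2]
ee_rot: [-0.054, 0.999, 0.0, 0.0]
contact_force: [0.1, 0.1, -0.9]
gripper_width: 85.3
grasp_force: 0.0
```

Run:
```python
from h import *
for n in("top","scene"):
    d=grab(n); np.savez(f"{n}1.npz",**d); cv2.imwrite(f"pics/{n}1.png",d["image"][...,::-1]); W=cloud(d); M=masks(d); x,y,z=np.moveaxis(W,-1,0); print(n)
    near=lambda cx,cy,r:np.hypot(x-cx,y-cy)<r
    for nm,lo,hi,c,r,R in(("brass",47,60,(609,-8),12,30),("steel",47,60,(683,-66),12,30),("bottle",137,148,(469,-345),14,40),("tin",135,148,(573,-359),13,40)):
        P=W[(z>lo)&(z<hi)&near(*c,R)]; print(nm,len(P),*( (P.mean(0).round(1),discfit(P,r)) if len(P)>5 else ()))
    for nm,c in(("red",(578,-74)),("blue",(559,34))):
        P=W[M[nm]&(z>3)&(z<10)&near(*c,60)]; print(nm,len(P),*((P.mean(0).round(1),discfit(P,41)) if len(P)>5 else ()))
```

```text
top
brass 0
steel 0
bottle 105 [ 468.9 -343.3  141.4] [ 468.4 -343.7]
tin 18 [ 565.3 -362.9  139.5] [ 573.7 -357.3]
red 0
blue 240 [545.8  47.8   7. ] [540.5  66.2]
scene
brass 88 [610.5  -8.4  51.4] [609.4  -9.5]
steel 85 [684.7 -68.3  51.4] [683.9 -69.7]
bottle 50 [ 470.1 -344.4  141. ] [ 468.9 -346. ]
tin 51 [ 574.2 -357.7  138.8] [ 572.3 -360.6]
red 409 [576.5 -81.6   7. ] [577.1 -72.8]
blue 301 [545.1  30.1   7. ] [559.7  32. ]
```

View pics/scene1.png

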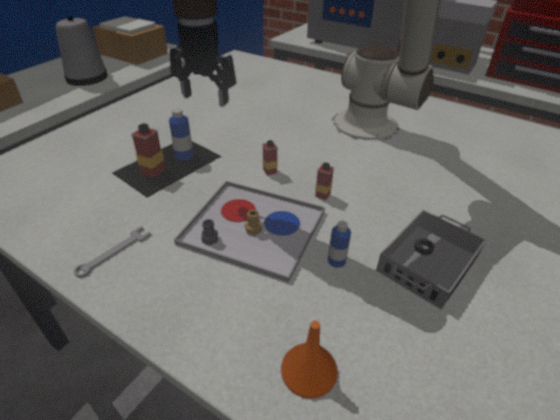

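The bottle (180,135) and tin (149,150) stand upright on the mat. The brass fitting (254,222) and steel fitting (209,232) haven't moved, and both pads are clear.

Request:
servo_tool(plan=[[0.06,0.15,0,0,0,0,1],[0.08,0.15,0,0,0,0,1],[0.06,0.15,0,0,0,0,1],[0.045,0.115,0,0,0,0,1],[0,0,0,0,0,0,1],[0,0,-0.12,0,0,0,1],[0,0,-0.15,0,0,0,1],[0,0,-0.15,0,0,0,1],[0,0,-0.12,0,0,0,1],[0,0,-0.08,0,0,0,1],[0,0,-0.04,0,0,0,1],[0,0,0,0,0,0,1],[0,0,0,0,0,0,1]])

```text
clock: 18.82
position: [609.0, -10.9, 23.5]
ee_rot: [-0.052, 0.999, 0.0, 0.001]
contact_force: [-0.1, -0.8, -0.2]
gripper_width: 85.2
grasp_force: 0.0
```

Request:
servo_tool(plan=[[0,0.009,-0.01,0,0,0,1],[0,0,0,0,0,0,0.6],[0,0,0,0,0,0,0.4],[0,0,0,0,0,0,0.1],[0,0,0,0,0,0,0.1],[0,0,0,0,0,0,0.1],[0,0,0,0,0,0,0.1],[0,0,0,0,0,0,0.1],[0,0,0,0,0,0,0.1]])

```text
clock: 19.95
position: [609.0, -7.8, 20.3]
ee_rot: [-0.052, 0.999, -0.0, 0.001]
contact_force: [-0.7, 1.0, 5.0]
gripper_width: 22.7
grasp_force: 59.6
```

Request:
servo_tool(plan=[[0,0,0.04,0,0,0,0.1],[0,0,0.1,0,0,0,0.1],[0,0,0.14,0,0,0,0.1],[0,0,0.12,0,0,0,0.1],[-0.02,0.06,0,0,0,0,0.1],[-0.03,0.12,0,0,0,0,0.1],[-0.04,0.16,0,0,0,0,0.1],[-0.04,0.17,0,0,0,0,0.1],[-0.04,0.17,0,0,0,0,0.1],[-0.04,0.17,0,0,0,0,0.1],[-0.03,0.14,0,0,0,0,0.1],[-0.02,0.11,0,0,0,0,0.1],[-0.007,0.057,0,0,0,0,0.1],[0,0,0,0,0,0,0.1],[0,0,-0.06,0,0,0,0.1],[0,0,-0.1,0,0,0,0.1],[0,0,-0.1,0,0,0,0.1],[0,0,-0.06,0,0,0,0.1],[0,0,-0.03,0,0,0,0.1],[0,0,0,0,0,0,0.1]])

```text
clock: 22.45
position: [528.2, 338.8, 34.1]
ee_rot: [-0.052, 0.999, -0.0, -0.0]
contact_force: [-0.1, -0.4, -2.3]
gripper_width: 22.4
grasp_force: 59.4
```

Request:
servo_tool(plan=[[0,0,-0.02,0,0,0,0.1],[0,0,-0.015,0,0,0,0.1],[0,0,-0.008,0,0,0,0.1],[0,0,-0.004,0,0,0,0.1],[0,0,0,0,0,0,0.1],[0,0,0,0,0,0,0.1]])

```text
clock: 23.2
position: [528.1, 339.3, 20.3]
ee_rot: [-0.052, 0.999, 0.0, 0.0]
contact_force: [0.5, 0.7, -2.5]
gripper_width: 22.7
grasp_force: 59.4
```

Request:
servo_tool(plan=[[0,0,-0.003,0,0,0,0.1],[0,0,-0.002,0,0,0,0.1],[0,0,0,0,0,0,0.1]])

```text
clock: 23.58
position: [528.1, 339.3, 19.3]
ee_rot: [-0.052, 0.999, 0.0, 0.0]
contact_force: [-1.1, -0.9, 3.0]
gripper_width: 22.3
grasp_force: 60.1
```

Request:
servo_tool(plan=[[0,0,0,0,0,0,0.4],[0,0,0,0,0,0,0.55],[0,0,0,0,0,0,0.6],[0,0,0,0,0,0,0.6],[0,0,0,0,0,0,0.6],[0,0,0.05,0,0,0,0.6],[0,0,0.1,0,0,0,0.6],[0,0,0.15,0,0,0,1],[0,0,0.18,0,0,0,1],[0,0,0.18,0,0,0,1],[0,-0.1,0.03,0,0,0,1],[0,-0.18,0,0,0,0,1],[0,-0.18,0,0,0,0,1],[0,-0.18,0,0,0,0,1],[0,0,0,0,0,0,1]])

```text
clock: 25.45
position: [526.9, 143.3, 225.9]
ee_rot: [-0.05, 0.999, -0.0, -0.0]
contact_force: [-0.3, -0.9, 0.6]
gripper_width: 85.4
grasp_force: 0.0
```

Run:
```python
from h import *
for n in("top","scene"):
    d=grab(n); np.savez(f"{n}2.npz",**d); cv2.imwrite(f"pics/{n}2.png",d["image"][...,::-1]); W=cloud(d); M=masks(d); x,y,z=np.moveaxis(W,-1,0); print(n)
    near=lambda cx,cy,r:np.hypot(x-cx,y-cy)<r
    for nm,lo,hi,c,r,R in(("brass",45,60,(528,339),12,25),("ring",12,22,(460,323),20,30),("steel",47,60,(683,-66),12,30),("bottle",137,148,(469,-345),14,40),("tin",135,148,(573,-359),13,40)):
        P=W[(z>lo)&(z<hi)&near(*c,R)]; print(nm,len(P),*( (P.mean(0).round(1),discfit(P,r)) if len(P)>5 else ()))
    for nm,c in(("red",(578,-74)),("blue",(559,34))):
        P=W[M[nm]&(z>3)&(z<10)&near(*c,60)]; print(nm,len(P),*((P.mean(0).round(1),discfit(P,41)) if len(P)>5 else ()))
```

```text
top
brass 0
ring 108 [457.6 324.6  17.2] [459.6 325.2]
steel 69 [684.4 -66.8  52.2] [684.6 -66.9]
bottle 105 [ 469.  -343.3  141.9] [ 469.4 -343.3]
tin 85 [ 571.9 -357.1  139.3] [ 571.6 -357.6]
red 512 [574.7 -74.3   6.8] [575.4 -75.2]
blue 523 [556.   34.4   7.1] [554.2  35.2]
scene
brass 115 [530.4 337.7  50.1] [528.  337.2]
ring 158 [459.5 322.8  15.7] [458.2 322.5]
steel 86 [684.8 -67.8  51.3] [683.8 -69.5]
bottle 51 [ 470.  -344.3  140.9] [ 468.  -346.3]
tin 52 [ 573.9 -357.3  138.7] [ 571.9 -359.3]
red 514 [575.7 -75.5   7.2] [577.2 -75.8]
blue 571 [556.3  32.6   6.9] [557.8  29.2]
```

View pics/scene2.png

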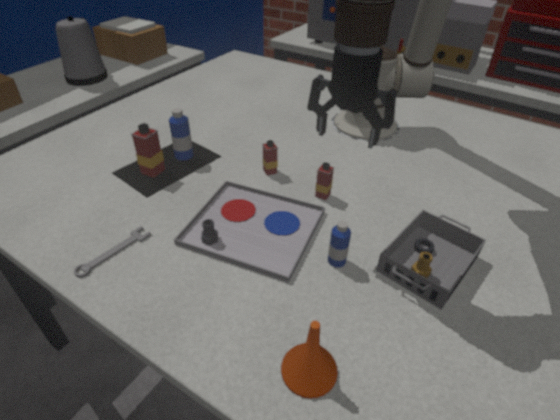

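The brass fitting stands in the basket at (424,264), clear of the ring at (424,245). The bottle (180,135) and tin (149,150) are still on the mat, and the two bare pads are at (238,210) and (282,222).

Request:
servo_tool(plan=[[-0.01,-0.06,0,0,0,0,1],[-0.02,-0.14,0,0,0,0,1],[-0.02,-0.19,0,0,0,0,1],[-0.02,-0.19,0,0,0,0,1],[-0.03,-0.19,0,0,0,0,1],[-0.03,-0.19,0,0,0,0,1],[-0.02,-0.19,0,0,0,0,1],[-0.02,-0.19,0,0,0,0,1],[-0.013,-0.14,0,0,0,0,1],[-0.01,-0.1,0,0,0,0,1],[0,-0.048,0,0,0,0,1],[0,0,0,0,0,0,1],[0,0,-0.1,0,0,0,1],[0,0,-0.12,0,0,0,1],[0,0,-0.12,0,0,0,1],[0,0,-0.09,0,0,0,1],[0,0,-0.06,0,0,0,1],[0,0,0,0,0,0,1],[0,0,0,0,0,0,1]])

```text
clock: 27.92
position: [471.0, -340.8, 79.6]
ee_rot: [-0.053, 0.999, -0.0, 0.001]
contact_force: [-0.2, -0.0, 0.3]
gripper_width: 85.3
grasp_force: 0.0
```

Request:
servo_tool(plan=[[0,0,0,0,0,0,0.3],[0,0,0,0,0,0,0.3],[0,0,0,0,0,0,0.3],[0,0,0,0,0,0,0.3],[0,0,0,0,0,0,0.3],[0,0,0,0,0,0,0.3]])

```text
clock: 28.68
position: [471.1, -342.1, 80.2]
ee_rot: [-0.052, 0.999, -0.001, 0.001]
contact_force: [0.5, -1.3, 5.8]
gripper_width: 50.8
grasp_force: 61.6
```

Request:
servo_tool(plan=[[0,0,0.03,0,0,0,0.3],[0,0,0.06,0,0,0,0.3],[0,0,0.09,0,0,0,0.3],[0,0,0.06,0,0,0,0.3],[0,0.05,0,0,0,0,0.3],[0,0.1,0,0,0,0,0.3],[0.02,0.15,0,0,0,0,0.3],[0.04,0.15,0,0,0,0,0.3],[0.04,0.15,0,0,0,0,0.3],[0.05,0.15,0,0,0,0,0.3],[0.05,0.15,0,0,0,0,0.3],[0.04,0.15,0,0,0,0,0.3],[0.03,0.11,0,0,0,0,0.3],[0.02,0.07,0,0,0,0,0.3],[0.001,0.022,0,0,0,0,0.3],[0,0,0,0,0,0,0.3],[0,0,-0.08,0,0,0,0.3],[0,0,-0.08,0,0,0,0.3],[0,0,-0.03,0,0,0,0.3],[0,0,0,0,0,0,0.3]])

```text
clock: 31.18
position: [557.1, 33.5, 93.3]
ee_rot: [-0.052, 0.999, -0.0, -0.001]
contact_force: [-0.4, -0.4, -3.9]
gripper_width: 50.8
grasp_force: 63.5
```

Request:
servo_tool(plan=[[0.004,0,-0.015,0,0,0,0.3],[0,0,-0.01,0,0,0,0.3],[0,0,-0.006,0,0,0,0.3],[0,0,-0.003,0,0,0,0.3],[0,0,0,0,0,0,0.3],[0,0,0,0,0,0,0.3]])

```text
clock: 31.92
position: [558.7, 34.4, 83.5]
ee_rot: [-0.052, 0.999, 0.0, 0.0]
contact_force: [0.3, -0.3, -5.6]
gripper_width: 50.4
grasp_force: 63.5
```

Request:
servo_tool(plan=[[0,0,-0.003,0,0,0,0.3],[0,0,-0.002,0,0,0,0.3],[0,0,0,0,0,0,0.3]])

```text
clock: 32.3
position: [559.3, 34.5, 83.1]
ee_rot: [-0.052, 0.999, -0.0, 0.001]
contact_force: [-2.6, -0.5, 6.2]
gripper_width: 50.7
grasp_force: 64.0
```

Request:
servo_tool(plan=[[0,0,0,0,0,0,0.7],[0,0,0,0,0,0,0.85],[0,0,0,0,0,0,1],[0,0,0,0,0,0,1],[0,0,0,0,0,0,1],[0,0,0.06,0,0,0,1],[0,0,0.12,0,0,0,1],[0,0,0.12,0,0,0,1],[0,0,0.1,0,0,0,1],[0,0,0.08,0,0,0,1],[0,-0.05,0,0,0,0,1],[0,-0.12,0,0,0,0,1],[0.01,-0.18,0,0,0,0,1],[0.01,-0.18,0,0,0,0,1],[0.01,-0.18,0,0,0,0,1],[0.015,-0.18,0,0,0,0,1],[0,-0.18,0,0,0,0,1],[0,-0.15,0,0,0,0,1],[0,-0.09,0,0,0,0,1],[0,0,0,0,0,0,1]])

```text
clock: 34.8
position: [570.5, -360.8, 223.3]
ee_rot: [-0.05, 0.999, 0.001, -0.002]
contact_force: [-0.5, -0.2, 0.2]
gripper_width: 85.2
grasp_force: 0.0
```

Request:
servo_tool(plan=[[0.004,0.003,-0.1,0,0,0,1],[0,0,-0.12,0,0,0,1],[0,0,-0.12,0,0,0,1],[0,0,-0.08,0,0,0,1],[0,0,-0.05,0,0,0,1],[0,0,0,0,0,0,1],[0,0,0,0,0,0,1]])

```text
clock: 35.67
position: [574.0, -357.9, 86.1]
ee_rot: [-0.052, 0.999, -0.001, 0.001]
contact_force: [0.9, 0.5, 0.4]
gripper_width: 85.7
grasp_force: 0.0
```

Request:
servo_tool(plan=[[0,0,0,0,0,0,0.2],[0,0,0,0,0,0,0.2],[0,0,0,0,0,0,0.2],[0,0,0,0,0,0,0.2],[0,0,0,0,0,0,0.2],[0,0,0,0,0,0,0.2],[0,0,0,0,0,0,0.2]])

```text
clock: 36.55
position: [573.9, -358.2, 85.9]
ee_rot: [-0.052, 0.999, -0.001, 0.001]
contact_force: [-0.5, -0.5, 5.7]
gripper_width: 45.5
grasp_force: 62.7
```

Request:
servo_tool(plan=[[0,0,0.03,0,0,0,0.2],[0,0,0.06,0,0,0,0.2],[0,0,0.09,0,0,0,0.2],[0,0,0.06,0,0,0,0.2],[0,0.05,0,0,0,0,0.2],[0,0.1,0,0,0,0,0.2],[0,0.14,0,0,0,0,0.2],[0,0.14,0,0,0,0,0.2],[0,0.14,0,0,0,0,0.2],[0,0.14,0,0,0,0,0.2],[0,0.11,0,0,0,0,0.2],[0.01,0.08,0,0,0,0,0.2],[0,0.044,0,0,0,0,0.2],[0,0,0,0,0,0,0.2],[0,0,-0.05,0,0,0,0.2],[0,0,-0.08,0,0,0,0.2],[0,0,-0.06,0,0,0,0.2],[0,0,0,0,0,0,0.2],[0,0,0,0,0,0,0.2]])

```text
clock: 38.92
position: [576.6, -75.2, 100.1]
ee_rot: [-0.052, 0.999, -0.0, 0.0]
contact_force: [0.3, -0.2, -3.0]
gripper_width: 45.3
grasp_force: 62.1
```

Request:
servo_tool(plan=[[0,0,-0.015,0,0,0,0.2],[0,0,-0.01,0,0,0,0.2],[0,0,-0.006,0,0,0,0.2],[0,0,-0.003,0,0,0,0.2],[0,0,-0.002,0,0,0,0.2],[0,0,0,0,0,0,0.2],[0,0,0,0,0,0,0.2]])

```text
clock: 39.8
position: [576.4, -74.5, 89.2]
ee_rot: [-0.052, 0.999, -0.0, 0.0]
contact_force: [-0.4, -0.7, -3.6]
gripper_width: 45.3
grasp_force: 62.2
```

Request:
servo_tool(plan=[[0,0,-0.003,0,0,0,0.2],[0,0,0,0,0,0,0.2]])

```text
clock: 40.05
position: [576.5, -74.5, 88.9]
ee_rot: [-0.052, 0.999, -0.0, 0.0]
contact_force: [-1.4, 1.2, 0.9]
gripper_width: 45.3
grasp_force: 62.7
```

Touching; release, rise and back off toward the mat side to look.

Request:
servo_tool(plan=[[0,0,0,0,0,0,0.65],[0,0,0,0,0,0,0.8],[0,0,0,0,0,0,1],[0,0,0,0,0,0,1],[0,0,0,0,0,0,1],[0,0,0.06,0,0,0,1],[0,0,0.12,0,0,0,1],[0,0,0.12,0,0,0,1],[0,0,0.12,0,0,0,1],[0,0,0.08,0,0,0,1],[-0.02,-0.1,0,0,0,0,1],[-0.05,-0.15,0,0,0,0,1],[-0.05,-0.15,0,0,0,0,1],[-0.05,-0.15,0,0,0,0,1],[-0.05,-0.15,0,0,0,0,1],[-0.05,-0.15,0,0,0,0,1],[0,-0.1,0,0,0,0,1],[0,0,0,0,0,0,1]])

```text
clock: 42.3
position: [494.7, -361.2, 237.6]
ee_rot: [-0.05, 0.999, 0.0, -0.0]
contact_force: [0.5, 0.2, -0.0]
gripper_width: 85.4
grasp_force: 0.0
```

Run:
```python
from h import *
for n in("top","scene"):
    d=grab(n); cv2.imwrite(f"pics/{n}3.png",d["image"][...,::-1]); W=cloud(d); x,y,z=np.moveaxis(W,-1,0); print(n)
    near=lambda cx,cy,r:np.hypot(x-cx,y-cy)<r
    for nm,lo,hi,c,r,R in(("brass",45,60,(528,339),12,25),("ring",12,22,(460,323),20,30),("steel",47,60,(683,-66),12,30),("bottle",139,150,(557,34),14,40),("tin",138,150,(575,-75),13,40)):
        P=W[(z>lo)&(z<hi)&near(*c,R)]; print(nm,len(P),*( (P.mean(0).round(1),discfit(P,r)) if len(P)>5 else ()))
```

```text
top
brass 78 [528.4 339.3  51.4] [528.6 340.1]
ring 112 [459.1 325.1  17.3] [459.1 325.1]
steel 69 [684.  -66.4  52.1] [684.6 -66.8]
bottle 95 [556.9  31.7 145.2] [557.1  31.6]
tin 86 [574.8 -74.2 142.9] [575.3 -74.8]
scene
brass 112 [530.2 337.7  50.2] [528.4 337.3]
ring 165 [460.3 322.7  15.6] [458.9 322.8]
steel 84 [684.8 -68.1  51.6] [683.6 -69.3]
bottle 109 [558.9  30.1 144.1] [557.4  28.9]
tin 86 [576.6 -76.  142.2] [575.2 -77.7]
```

View pics/scene3.png

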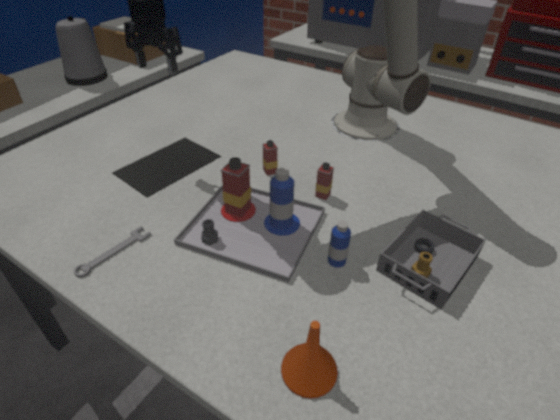

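The tin (237,190) is on the red pad and the bottle (282,200) on the blue pad, both within about 4 mm of centre. The brass fitting (424,264) stands in the basket, and the ring and steel fitting have not moved.

```bash
python3 -c "
from bench import arm
print(arm.job_done())"
```

```text
the job is handed in; nothing more can be done
None
```

The job is handed in at about 42 s of the 117 s allowed: the brass fitting stands in the basket, the bottle and tin are back on their pads within about 4 mm of centre by the cameras, and the ring and steel fitting show no movement; no verdict was returned.

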